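# Slide the serving board out over the edge for pick-up

## Task

The thin blue serving board lies on the thick cream cutting slab with a small sauce tub standing on it. With the fingertips gently push the serving board along the slab, never gripping or lifting it, out over the slab's far edge (the customers' side, away from the robot) until the white line across it lies right above that edge and runs along it, so that a waiter can take hold of it from underneath. Leave the tub untouched and standing on the board, do not disturb the bottle, the shaker or the pan, and finish clear of everything.

Things in the scene. Friction and masses are not known exactly. Their poses are not given: they have to be found in the camera images.
- slab: Cream plastic cutting slab, fixed to the counter, 320 (x) by 500 (y) by 30 mm thick. Origin: centre of its underside, on the counter (z = 0), so its top is at z = 30 mm. Its x axis points level towards its far long edge, 160 mm from the origin; its position and yaw vary.
- slab_edge (a point): Middle of the far long edge of the slab, at the height of its top face. Axes as the slab's: x points outward over the edge, y runs along the edge.
- board: Thin blue plastic serving board, loose, 130 (x) by 180 (y) by 10 mm thick, about 0.25 kg, lying flat on the slab and able to slide; a few newtons move it. Origin: centre of its underside. Its x axis points to the long side that must hang out over the slab's far edge; it starts up to about 0.3 rad askew to the slab.
- board_line (a point): Middle of the 4 mm wide white line on the top face of the serving board. The line runs along the board's y over its full width, 20 mm from the board's centre and 45 mm from the leading long side, so 45 mm of the board hangs out when the line is above the slab's edge.
- tub: Small closed white sauce tub with a red lid, 49 mm across and 36 mm high, 60 g, standing loose on the serving board behind the white line. Origin: centre of its underside. Not to be touched.
- bottle: Yellow squeeze bottle, 54 mm across, 168 mm high, standing near one short end of the slab. Origin: centre of its underside. Bystander.
- shaker: Clear salt shaker with a steel cap, 47 mm across, 92 mm high, standing near the other short end of the slab. Origin: centre of its underside. Bystander.
- pan: Open steel food pan, 192 by 182 by 65 mm, on the counter to the right of the slab. Origin: centre of its underside. Bystander.
Not all that is in view belongs to the job. What is meant by the board is not orange, and is the larger of those in its own colour.

How it is judged (in metres and radians):
At the end, for the whole second after the job is handed in: The middle of the serving board's white line is within 7 mm of the slab's far edge, measured square to the edge (so 38 to 52 mm hang out); the board is square to the edge within 0.09 rad, lies flat on the slab at rest, and the tub stands upright on it (x of board_line in the frame of slab_edge between -0.007 and 0.007 m and angle between the x axis of board and the x axis of slab, either way round below 0.09 rad and angle between board's own z axis and vertical below 0.04 rad and height (world z) of board between 0.026 and 0.034 m and linear speed of board below 0.01 m/s and contact force between tub and board above 0.1 N and height (world z) of tub above 0.036 m and angle between tub's own z axis and vertical below 0.1 rad); the robot touches nothing.
It fails at once if the serving board is lifted, tipped or knocked off the slab (height (world z) of board above 0.037 m or height (world z) of board below 0.022 m or angle between board's own z axis and vertical above 0.08 rad).
It fails at once if the serving board is gripped or pushed hard (over 20 N) (contact force between the fingers and board above 20 N).
It fails at once if the sauce tub is touched by the robot, tips or leaves the board (contact force between any of the arm, the fingers and tub above 1 N or angle between tub's own z axis and vertical above 0.25 rad or height (world z) of tub below 0.032 m).
It fails at once if the bottle, the shaker or the pan is moved more than 15 mm or tipped (distance of any of bottle, shaker, pan from where it was at the start of the episode above 0.015 m or angle between any of bottle, shaker's own z axis and vertical above 0.25 rad).
It also fails if it takes over 45 s, if anything falls off the work surface, if the arm or the gripper's body presses on something with over 40 N, if the wrist force passes 120 N, or if a joint passes its speed limit or range.

## Robot

A 7-joint arm with a two-finger parallel gripper is mounted at the origin on the work surface. World frame = base frame: x ahead of the robot, y to its left, z up, the work surface at z = 0. Lengths are in m, angles in degrees, forces in N, time in s.
With the tool pointing down it reaches from about 0.425 to 0.875 m from the base axis. Payload 4.7 kg.
Tool frame: the origin (TCP) lies at the very end of the fingers, on their centre line; the grasp point (between the pads) lies 19 mm behind it (pinch_z is the distance from the TCP to the grasp point, in m); z points along the fingers, y is the direction in which the jaws open and shut (so a half turn about z gives the same grasp; the last joint's range is limited). The gripper opens to 87 mm and grips with 3 to 60 N. Pads are 19 mm wide; open, the fingers measure 117 mm over their backs; the gripper's body (75 mm by 190 mm) begins 51 mm behind the grasp point.
Start: joints at [0.808, 18.392, -4.016, 83.108, 1.295, 78.541, -3.26], TCP at [0.65, -0, 0.223] pointing down, gripper open.
Joint ranges: [-163.93, 163.93], [-17.29, 119.83], [-79.2, 71.16], [3.27, 140.29], [-89.18, 269.18], [5.43, 117.66], [-154.24, 154.24]. Speed limits (degrees/s): [147.25, 147.25, 180, 180, 180, 180, 180].

## Interface

Orientations are given as [roll, pitch, yaw] about the fixed x, y, z axes, in that order (R = Rz(yaw) Ry(pitch) Rx(roll)).
In Python, from cell import get_obs, read_camera, camera_params, sign_off, pinch_z gives the robot as it stands.
- The arm moves only by the shell command python3 -m handwheel 'ROWS' [FORCE]. ROWS is JSON, a list of rows, each a list of 5 numbers: the finger opening in m, from 0 to 0.087, then the shift along the tool's x, y, z in m, then the turn about the tool's z in rad. In form: [[jaw, tx, ty, tz, twist], ...]. A call has 1 to 20 rows; each row is the pose to reach, as a shift and turn from the pose commanded when the call began, along the tool's axes at that moment; what a row does not reach only later rows make up. A row lasts 1/10 s, in which the tool goes at most 50 mm and 8.59 degrees, less where a joint would pass 70% of its speed; a pose out of reach is approached as far as the arm can. A call with a gripper value outside its range is refused whole. The fingers move at their own pace and stop on an object; FORCE is the grip in N (left out, the last holds). Time passes only in rows, so rows that repeat a pose let the fingers close. It gives the time, the measured TCP pose, the force and the opening at its end, in the units of the state.
- get_obs(): the state, without advancing time (a new reading comes with each control period).
- read_camera(name): name is "scene" or "side" or "wrist"; returns the picture (480x640x3 uint8, blue, green, red); there is no depth.
- camera_params(name): a dict with "camera_matrix" (3x3 intrinsics, pixels), "R" (3x3) and "t" (3): a world point X has camera coordinates R X + t. Camera axes: x right, y down, z forward; pixel columns grow to the right and rows downward; lengths in m; the calibration is good to about 2 mm. A picture is of the moment at which its call begins: read the wrist's pose just before it. camera_params takes no time and is no camera call; for the wrist camera it gives the pose at the moment of the call.
- sign_off(): hands the job in, once; it reports no verdict.
The state is a dict: "time_s": time; "qpos": joint angles; "joint_velocities": joint speeds; "effort": joint torques, N m; "tool_pos": TCP position; "tool_rot": TCP orientation; "force": force on the tool from outside, world axes, zero at the start; "wrist_torque": the same for the moment, N m; "grip_width": finger opening in m.
Only numpy, scipy, OpenCV 4.12 (cv2) and the standard library are available. Lean on these libraries where they do the work, as an engineer would, in place of code of your own. Each camera call takes 0.05 s, during which the arm holds its last target.

## Working session

There is one attempt and no reset: what is moved stays moved. The work goes in short steps, Python scripts to look and compute and a shell command to move; the robot and the scene stay as the last step left them, time stands still between calls to the robot, and variables do not carry over. Pictures are saved under pics/ and viewed, and the job is handed in when it is done.

```bash
mkdir -p pics; ls; python3 - <<'E'
from cell import *
import cv2
o=get_obs();print(o['time_s'],o['tool_pos'],o['tool_rot'],o['force'],o['grip_width'])
for n in ("scene","side","wrist"):
    p=camera_params(n); print(n,p)
    cv2.imwrite(f"pics/{n}0.png",read_camera(n))
E
```

```text
pics
0.0 [ 6.49465575e-01 -5.72227691e-05  2.21466191e-01] [-1.79893232e+02  7.80430181e-03  9.00036645e+01] [-0.33315005 -0.18370232  0.24766254] 0.08701061514366609
scene {'camera_matrix': array([[567.59252046,   0.        , 319.09670874],
       [  0.        , 567.59252046, 244.37211189],
       [  0.        ,   0.        ,   1.        ]]), 'R': array([[-0.17722272,  0.98416115, -0.0043519 ],
       [ 0.78858939,  0.13935676, -0.59892109],
       [-0.5888284 , -0.10957429, -0.80079622]]), 't': array([ 0.22700998, -0.42379555,  1.67340307])}
side {'camera_matrix': array([[440.45207206,   0.        , 332.06013586],
       [  0.        , 440.45207206, 238.3623815 ],
       [  0.        ,   0.        ,   1.        ]]), 'R': array([[-0.91456861, -0.40436154,  0.00748314],
       [-0.28065851,  0.6212424 , -0.73163425],
       [ 0.29119591, -0.67122993, -0.68165631]]), 't': array([0.50071054, 0.27353521, 0.82820692])}
wrist {'camera_matrix': array([[393.23009119,   0.        , 314.60660682],
       [  0.        , 393.23009119, 246.13292057],
       [  0.        ,   0.        ,   1.        ]]), 'R': array([[ 9.99998227e-01, -1.60411159e-03, -9.85932385e-04],
       [-1.29638009e-03, -9.66322397e-01,  2.57331196e-01],
       [-1.36551650e-03, -2.57329461e-01, -9.66322764e-01]]), 't': array([-0.64894245, -0.0297901 ,  0.38923003])}
```

View pics/scene0.png

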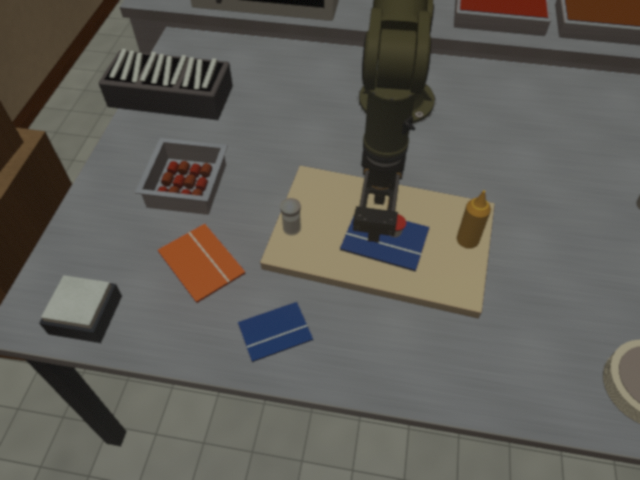

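View pics/side0.png

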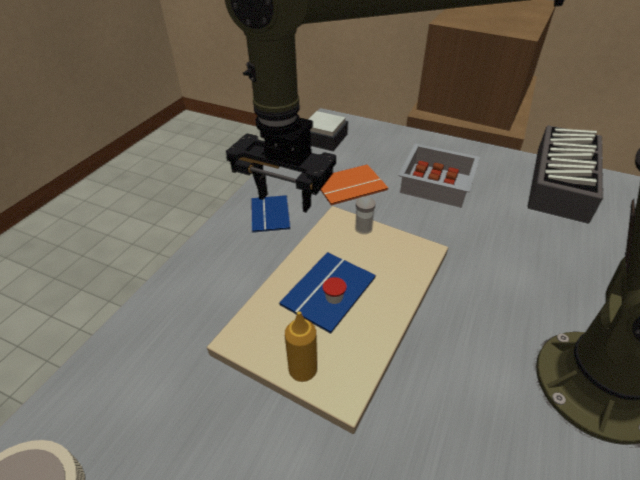

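View pics/wrist0.png

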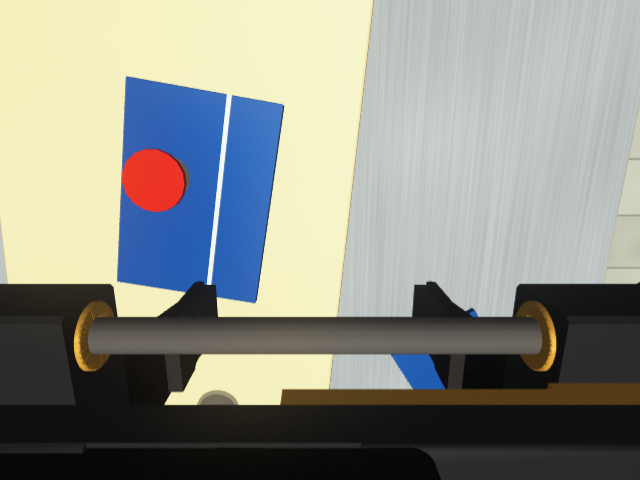

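The wrist picture shows the board on the slab, with corners near (126,77), (284,105), (257,302) and (118,282). The tub is at (153,180) and the slab edge runs from (373,0) to (330,390).

Candidates for the board in the scene picture:
- Blue board with the tub on the slab, at (386,241).
- Smaller blue board on the counter, at (275,331).
- Orange board, at (201,262).

I choose the one on the slab with the tub: it is blue and the larger of the two blue boards. Next is a close crop to check.

```bash
cat > h.py <<'E'
import numpy as np, cv2
from cell import *
def px2w(name,uv,z,p=None):
    p=p or camera_params(name)
    uv=np.atleast_2d(np.array(uv,float)); K=p['camera_matrix'];R=p['R'];t=p['t']
    d=np.c_[uv,np.ones(len(uv))]@np.linalg.inv(K).T@R
    c=-R.T@t
    return c+d*((z-c[2])/d[:,2])[:,None]
E
python3 - <<'E'
from h import *
im=cv2.imread('pics/wrist0.png')
cv2.imwrite('pics/crop0.png',cv2.resize(im[60:320,90:390],None,fx=2.5,fy=2.3,interpolation=cv2.INTER_CUBIC))
print('board',px2w('wrist',[(126,77),(284,105),(257,302),(118,282)],.04).round(4))
print('line',px2w('wrist',[(229,95),(209,284)],.04).round(4))
print('edge',px2w('wrist',[(373,0),(330,390)],.03).round(4))
print('lid',px2w('wrist',[(153,180)],.076).round(4))
print('side board',px2w('side',[(326,254),(375,275),(332,328),(281,306)],.04).round(4))
print('side slab',px2w('side',[(334,209),(447,247),(354,431),(210,350)],.03).round(4))
print('small',px2w('side',[(251,197),(286,195),(290,228),(252,231)],.01).round(4))
print('side lid',px2w('side',[(335,287)],.076).round(4))
print('bottle',px2w('side',[(302,372)],.0).round(4),px2w('scene',[(470,240)],.0).round(4))
print('shaker',px2w('side',[(365,228)],.03).round(4),px2w('scene',[(291,227)],.03).round(4))
print('slab scene',px2w('scene',[(297,169),(494,207),(481,304),(264,264)],.03).round(4))
E
```

```text
board [[ 0.4964  0.1211  0.04  ]
 [ 0.624   0.0994  0.04  ]
 [ 0.5949 -0.0753  0.04  ]
 [ 0.4669 -0.0552  0.04  ]]
line [[ 0.5791  0.1072  0.04  ]
 [ 0.5511 -0.0573  0.04  ]]
edge [[ 0.6959  0.1792  0.03  ]
 [ 0.6647 -0.1771  0.03  ]]
lid [[0.5241 0.0417 0.076 ]]
side board [[ 0.5928 -0.0672  0.04  ]
 [ 0.4672 -0.052   0.04  ]
 [ 0.4968  0.1156  0.04  ]
 [ 0.6147  0.1087  0.04  ]]
side slab [[ 0.6468 -0.2367  0.03  ]
 [ 0.3431 -0.2167  0.03  ]
 [ 0.3832  0.2821  0.03  ]
 [ 0.6917  0.2506  0.03  ]]
small [[ 0.8874 -0.2124  0.01  ]
 [ 0.8034 -0.2605  0.01  ]
 [ 0.7283 -0.1422  0.01  ]
 [ 0.8109 -0.0923  0.01  ]]
side lid [[0.5218 0.0446 0.076 ]]
bottle [[0.5195 0.2054 0.    ]] [[0.4843 0.2249 0.    ]]
shaker [[ 0.5461 -0.2     0.03  ]] [[ 0.5432 -0.2007  0.03  ]]
slab scene [[ 0.3531 -0.2249  0.03  ]
 [ 0.3959  0.2748  0.03  ]
 [ 0.6795  0.2461  0.03  ]
 [ 0.6589 -0.2389  0.03  ]]
```

View pics/crop0.png

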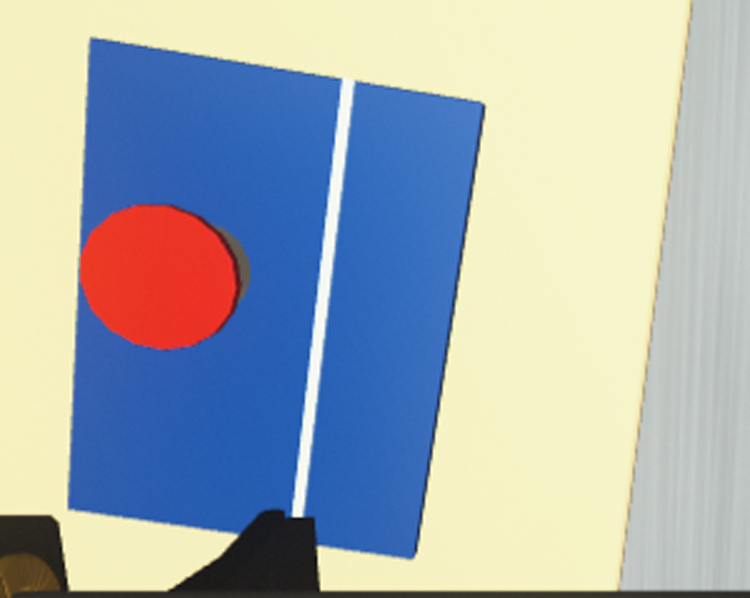

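The crop confirms the choice: the large blue board with the white line and red-lidded tub. It sits 4.5° askew to the slab (yaw -9.5° against -5°) and the line is about 117 mm short of the edge. I'll turn the jaws parallel to the edge and go behind the board.

```bash
python3 -m handwheel '[[0.087,0.031,-0.04,0,0.14],[0.087,0.031,-0.08,0,0.28],[0.087,0.031,-0.12,0,0.42],[0.087,0.031,-0.16,0,0.56],[0.087,0.031,-0.1985,0,0.70],[0.087,0.031,-0.1985,0,0.84],[0.087,0.031,-0.1985,0,0.98],[0.087,0.031,-0.1985,0,1.12],[0.087,0.031,-0.1985,0,1.26],[0.087,0.031,-0.1985,0,1.40],[0.087,0.031,-0.1985,0,1.54],[0.087,0.031,-0.1985,0,1.658],[0.087,0.031,-0.1985,0,1.658],[0.087,0.031,-0.1985,0,1.658]]'
python3 - <<'E'
from h import *
print(get_obs()['tool_pos'],get_obs()['tool_rot'])
p=camera_params('wrist');im=read_camera('wrist');cv2.imwrite('pics/w1.png',im)
import pickle;pickle.dump(p,open('p1.pkl','wb'))
E
```

```text
time_s: 1.55
tool_pos: [0.4514, 0.0309, 0.2224]
tool_rot: [180.0, 0.0, -4.8]
force: [-1.2, 0.1, 0.5]
grip_width: 0.0868
[0.45137776 0.03091493 0.22243216] [ 1.79994055e+02  1.03631221e-02 -4.83859330e+00]
```

View pics/w1.png

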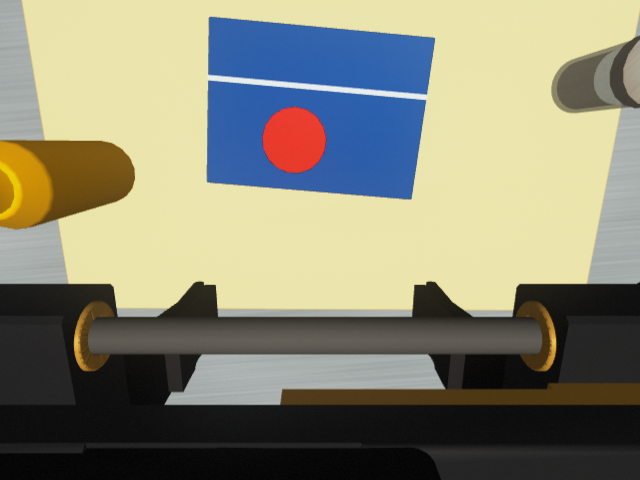

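Fingers are behind the board. The back edge runs (207,182)–(411,199), the tub is at (294,140), the bottle foot is at about (133,175) on the left, and the shaker is at (575,90) on the right. Checking clearances.

```bash
python3 - <<'E'
from h import *
import pickle;p=pickle.load(open('p1.pkl','rb'))
b=px2w('w',[(209,17),(435,38),(411,199),(207,182)],.04,p);print(b.round(4))
l=px2w('w',[(208,77),(427,97)],.04,p);print('line',l.round(4))
e=px2w('w',[(133,175)],.03,p);print('bottle edge',e.round(4))
print('slab near edge',px2w('w',[(230,309),(560,312)],.03,p).round(4))
n=np.array([.9962,-.0872,0]); 
print('back mid',b[2:].mean(0), 'n',b@n,'TCP n',get_obs()['tool_pos']@n,'line mid n',l.mean(0)@n)
E
```

```text
[[ 0.6222  0.0996  0.04  ]
 [ 0.592  -0.0768  0.04  ]
 [ 0.4653 -0.0548  0.04  ]
 [ 0.4953  0.1211  0.04  ]]
line [[ 0.579   0.1072  0.04  ]
 [ 0.5484 -0.0699  0.04  ]]
bottle edge [[0.5063 0.1885 0.03  ]]
slab near edge [[ 0.3713  0.1207  0.03  ]
 [ 0.3405 -0.1993  0.03  ]]
back mid [0.4802744  0.03315981 0.04      ] n [0.61110963 0.59641431 0.46827445 0.4828412 ] TCP n 0.44699010668553923 line mid n 0.5599133251968405
```

```bash
python3 -m handwheel '[[0.087,0,0,0.03,0],[0.087,0,0,0.06,0],[0.087,0,0,0.09,0],[0.087,0,0,0.12,0],[0.087,0,0,0.15,0],[0.087,0,0,0.17,0],[0.087,0,0,0.18,0],[0.087,0,0,0.185,0],[0.087,0,0,0.188,0],[0.087,0,0,0.188,0],[0.087,0,0,0.188,0]]'
python3 - <<'E'
from h import *
print(get_obs()['tool_pos'],get_obs()['force'])
im=read_camera('wrist');cv2.imwrite('pics/w2.png',im)
im=read_camera('side');cv2.imwrite('pics/s2.png',cv2.resize(im[180:400,200:460],None,fx=3,fy=2.7))
E
```

```text
time_s: 2.7
tool_pos: [0.4524, 0.031, 0.0355]
tool_rot: [-180.0, -0.1, -5.0]
force: [-0.4, -0.3, 0.7]
grip_width: 0.0871
[0.45235779 0.03102262 0.03545637] [-0.43003754 -0.31291354  0.73756152]
```

View pics/w2.png

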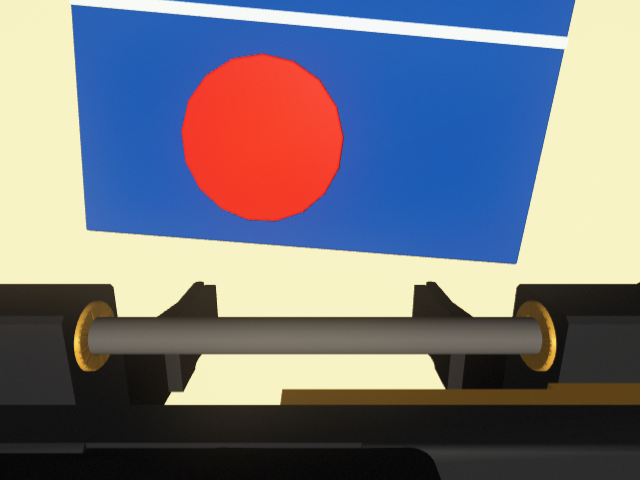

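View pics/s2.png

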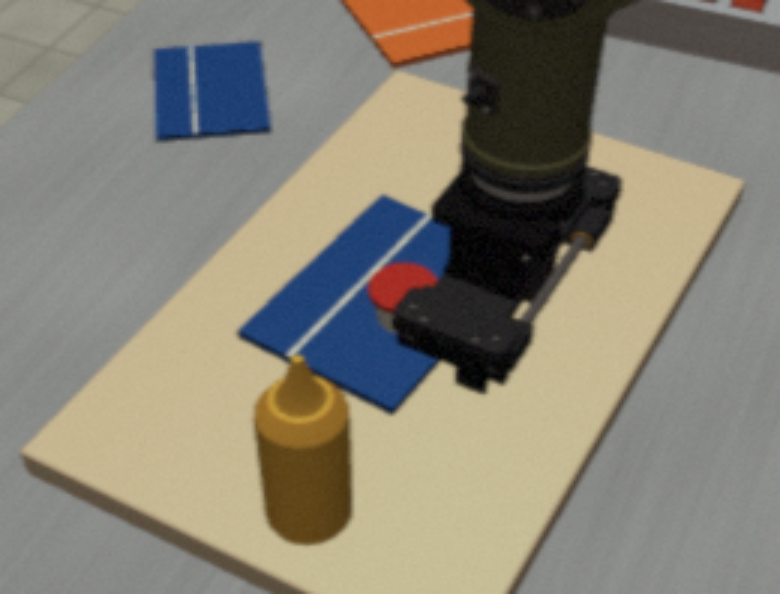

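The wrist picture shows the board's back edge (87,230)–(517,263) just ahead of the fingertips at row 284. The way is free. I'll lower 2 mm and push gently.

```bash
python3 -m handwheel '[[0.087,0,0,0.002,0],[0.087,0.002,0,0.002,0],[0.087,0.004,0,0.002,0],[0.087,0.006,0,0.002,0],[0.087,0.008,0,0.002,0],[0.087,0.010,0,0.002,0],[0.087,0.012,0,0.002,0],[0.087,0.014,0,0.002,0],[0.087,0.016,0,0.002,0],[0.087,0.018,0,0.002,0],[0.087,0.020,0,0.002,0],[0.087,0.022,0,0.002,0],[0.087,0.024,0,0.002,0],[0.087,0.026,0,0.002,0],[0.087,0.028,0,0.002,0],[0.087,0.030,0,0.002,0],[0.087,0.032,0,0.002,0],[0.087,0.034,0,0.002,0],[0.087,0.036,0,0.002,0],[0.087,0.038,0,0.002,0]]'
python3 - <<'E'
from h import *
print(get_obs()['tool_pos'],get_obs()['force'])
im=read_camera('wrist');cv2.imwrite('pics/w3.png',im)
E
```

```text
time_s: 4.8
tool_pos: [0.4896, 0.0278, 0.0326]
tool_rot: [-180.0, -0.0, -5.0]
force: [-2.4, 0.3, -1.1]
grip_width: 0.0866
[0.4895668  0.02777259 0.03256024] [-2.40471239  0.28840862 -1.11183445]
```

View pics/w3.png

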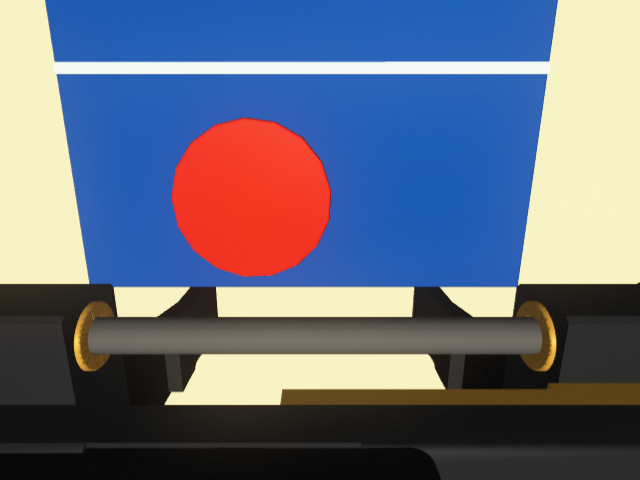

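The board is now square to the tool: the line is level at row 68 from column 55 to 550, and both fingers are on the back edge. Push force is about 2.4 N and the tub is clear. Continuing.

```bash
python3 -m handwheel '[[0.087,0.003,0,-0.0005,0],[0.087,0.007,0,-0.0005,0],[0.087,0.011,0,-0.0005,0],[0.087,0.015,0,-0.0005,0],[0.087,0.019,0,-0.0005,0],[0.087,0.023,0,-0.0005,0],[0.087,0.027,0,-0.0005,0],[0.087,0.031,0,-0.0005,0],[0.087,0.035,0,-0.0005,0],[0.087,0.039,0,-0.0005,0],[0.087,0.043,0,-0.0005,0],[0.087,0.047,0,-0.0005,0],[0.087,0.051,0,-0.0005,0],[0.087,0.055,0,-0.0005,0],[0.087,0.059,0,-0.0005,0],[0.087,0.063,0,-0.0005,0],[0.087,0.067,0,-0.0005,0],[0.087,0.070,0,-0.0005,0],[0.087,0.072,0,-0.0005,0],[0.087,0.073,0,-0.0005,0]]'
python3 - <<'E'
from h import *
import pickle
o=get_obs();print(o['tool_pos'],o['force'])
pickle.dump(camera_params('wrist'),open('p4.pkl','wb'))
im=read_camera('wrist');cv2.imwrite('pics/w4.png',im)
im=read_camera('side');cv2.imwrite('pics/s4.png',im);cv2.imwrite('pics/s4c.png',cv2.resize(im[180:380,200:460],None,fx=3,fy=3,interpolation=cv2.INTER_CUBIC))
im=read_camera('scene');cv2.imwrite('pics/c4.png',im);cv2.imwrite('pics/c4c.png',cv2.resize(im[160:320,260:500],None,fx=3.3,fy=3.3,interpolation=cv2.INTER_CUBIC))
E
```

```text
time_s: 6.85
tool_pos: [0.5622, 0.0213, 0.0331]
tool_rot: [180.0, 0.0, -5.0]
force: [-2.5, 0.7, 0.8]
grip_width: 0.0868
[0.5622279  0.02128884 0.03306651] [-2.54631875  0.74587283  0.79295035]
```

View pics/w4.png

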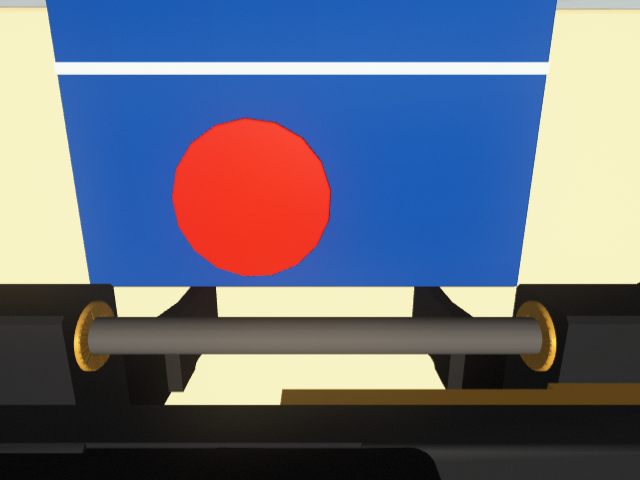

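View pics/s4c.png

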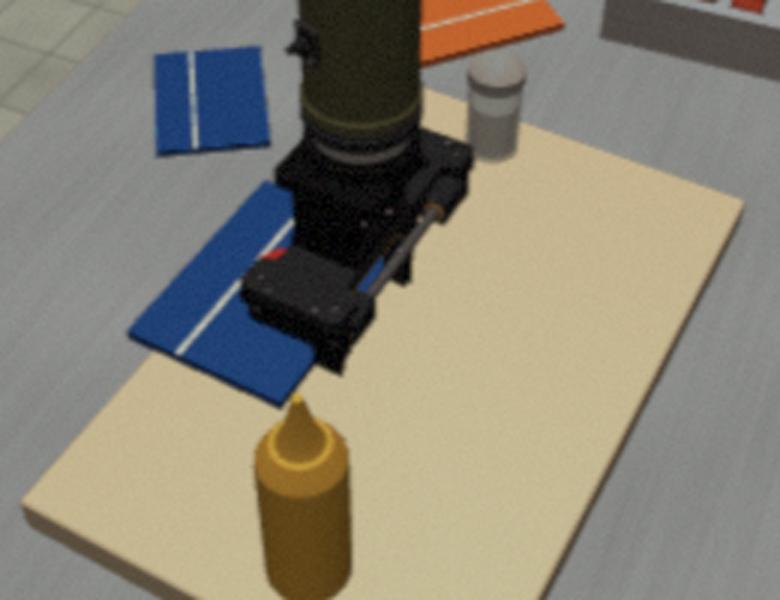

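View pics/c4c.png

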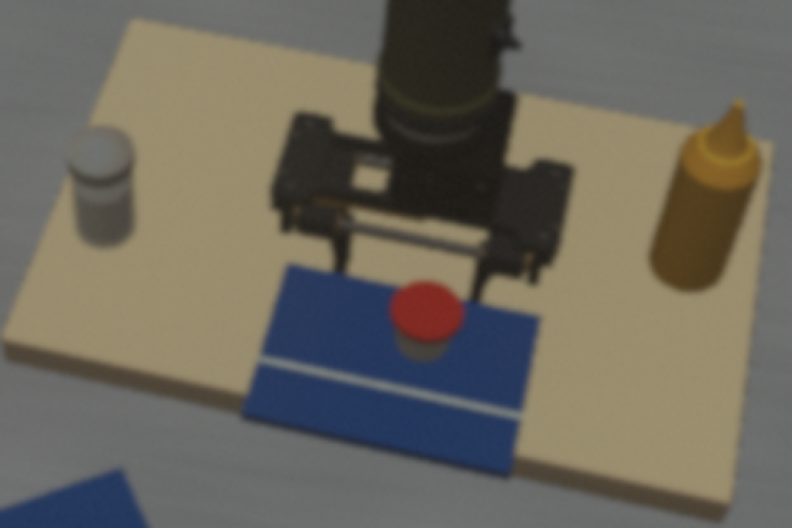

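The slab's far edge now shows at the top of the wrist picture, row 8 at left and row 9 at right. The line is at row 68 and the board is square to the edge. Measuring the remainder.

```bash
python3 - <<'E'
from h import *
import pickle;p=pickle.load(open('p4.pkl','rb'))
im=cv2.imread('pics/w4.png').astype(int)
for u in (5,25,40,570,600,635): print(u,[im[v,u,0] for v in range(3,15)])
for u in (200,400): print(u,[im[v,u,2] for v in range(58,80)])
n=np.array([.9962,-.0872,0])
e=px2w('w',[(20,8),(600,9.5)],.03,p);l=px2w('w',[(57,68),(549,68)],.04,p)
print(e,l,e@n,l@n)
E
```

```text
5 [np.int64(199), np.int64(198), np.int64(198), np.int64(174), np.int64(143), np.int64(175), np.int64(174), np.int64(180), np.int64(186), np.int64(190), np.int64(195), np.int64(195)]
25 [np.int64(196), np.int64(196), np.int64(197), np.int64(178), np.int64(154), np.int64(173), np.int64(175), np.int64(180), np.int64(186), np.int64(191), np.int64(194), np.int64(195)]
40 [np.int64(197), np.int64(195), np.int64(194), np.int64(178), np.int64(152), np.int64(174), np.int64(176), np.int64(180), np.int64(185), np.int64(191), np.int64(196), np.int64(196)]
570 [np.int64(199), np.int64(199), np.int64(197), np.int64(201), np.int64(200), np.int64(181), np.int64(148), np.int64(171), np.int64(178), np.int64(183), np.int64(188), np.int64(192)]
600 [np.int64(199), np.int64(200), np.int64(200), np.int64(200), np.int64(199), np.int64(177), np.int64(145), np.int64(177), np.int64(177), np.int64(182), np.int64(188), np.int64(192)]
635 [np.int64(200), np.int64(199), np.int64(199), np.int64(201), np.int64(200), np.int64(182), np.int64(155), np.int64(175), np.int64(175), np.int64(180), np.int64(185), np.int64(
[... 163 characters left out ...]
64(247), np.int64(247), np.int64(247), np.int64(247), np.int64(247), np.int64(242), np.int64(193), np.int64(42), np.int64(43), np.int64(39), np.int64(41), np.int64(42)]
400 [np.int64(40), np.int64(40), np.int64(39), np.int64(65), np.int64(191), np.int64(247), np.int64(247), np.int64(247), np.int64(247), np.int64(247), np.int64(247), np.int64(247), np.int64(247), np.int64(247), np.int64(247), np.int64(240), np.int64(180), np.int64(39), np.int64(41), np.int64(43), np.int64(39), np.int64(40)]
[[ 0.68955683  0.1206821   0.03      ]
 [ 0.66985269 -0.0950052   0.03      ]] [[ 0.66583309  0.10634817  0.04      ]
 [ 0.64997994 -0.07166965  0.04      ]] [0.67641304 0.6755917 ] [0.65402936 0.65375961]
```

About 22 mm to go. I'll push 17 mm, look, then finish.

```bash
python3 -m handwheel '[[0.087,0.002,0,0,0],[0.087,0.004,0,0,0],[0.087,0.006,0,0,0],[0.087,0.008,0,0,0],[0.087,0.010,0,0,0],[0.087,0.012,0,0,0],[0.087,0.014,0,0,0],[0.087,0.016,0,0,0],[0.087,0.017,0,0,0],[0.087,0.017,0,0,0]]'
python3 - <<'E'
from h import *
import pickle
o=get_obs();print(o['tool_pos'],o['force'])
pickle.dump(camera_params('wrist'),open('p5.pkl','wb'))
im=read_camera('wrist');cv2.imwrite('pics/w5.png',im)
for u in (10,35,570,620): print(u,im[20:75,u,0].tolist())
for u in (200,400): print(u,np.where(im[58:80,u,2]>150)[0]+58)
E
```

```text
time_s: 8.0
tool_pos: [0.5794, 0.0198, 0.0331]
tool_rot: [-180.0, -0.0, -5.0]
force: [-1.9, -0.4, 0.5]
grip_width: 0.0872
[0.57940358 0.01977881 0.03310931] [-1.89921967 -0.37435807  0.54269663]
10 [190, 191, 197, 200, 203, 201, 201, 198, 197, 195, 197, 200, 200, 199, 194, 193, 193, 193, 194, 198, 198, 200, 199, 196, 197, 199, 200, 200, 199, 198, 197, 197, 196, 197, 197, 186, 151, 148, 175, 178, 184, 188, 192, 197, 196, 196, 196, 197, 195, 197, 196, 197, 196, 197, 197]
35 [200, 203, 202, 199, 200, 198, 196, 198, 200, 201, 200, 197, 195, 193, 192, 193, 196, 199, 202, 200, 199, 197, 198, 198, 198, 200, 198, 196, 197, 196, 196, 197, 197, 196, 195, 186, 150, 144, 174, 177, 182, 187, 192, 196, 198, 197, 197, 197, 196, 198, 197, 197, 196, 196, 197]
570 [192, 194, 197, 200, 199, 199, 198, 200, 200, 200, 203, 203, 202, 201, 199, 202, 203, 204, 203, 201, 200, 196, 195, 197, 199, 201, 200, 200, 199, 203, 202, 202, 200, 200, 200, 200, 202, 186, 143, 154, 174, 179, 184, 190, 194, 198, 198, 197, 197, 198, 198, 196, 198, 198, 198]
620 [197, 199, 198, 198, 199, 199, 201, 202, 199, 199, 199, 202, 203, 202, 201, 200, 197, 194, 197, 198, 200, 200, 200, 197, 200, 200, 203, 201, 200, 200, 202, 203, 203, 203, 203, 200, 200, 188, 155, 148, 173, 179, 183, 186, 192, 196, 196, 197, 197, 196, 196, 196, 197, 196, 198]
200 [62 63 64 65 66 67 68 69 70 71 72 73 74]
400 [62 63 64 65 66 67 68 69 70 71 72 73 74]
```

View pics/w5.png

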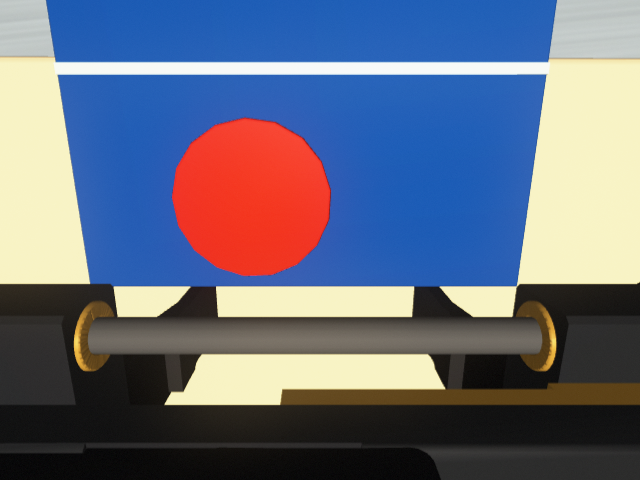

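```bash
python3 - <<'E'
from h import *
import pickle;p=pickle.load(open('p5.pkl','rb'))
n=np.array([.9962,-.0872,0])
for d in (-1,0,1):
  e=px2w('w',[(20,56.5+d),(600,58.5+d)],.03,p);print(e@n)
l=px2w('w',[(57,68),(549,68)],.04,p);print(l@n, np.degrees(np.arctan2(*(e[0]-e[1])[:2])),np.degrees(np.arctan2(*(l[0]-l[1])[:2])))
E
```

```text
[0.67741695 0.67637453]
[0.67706475 0.67602123]
[0.67671213 0.6756675 ]
[0.67126989 0.67099864] 5.270712378721576 5.0894080065418015
```

5.5 mm left. I'll do the final nudge and then back straight off.

```bash
python3 -m handwheel '[[0.087,0.0015,0,0,0],[0.087,0.003,0,0,0],[0.087,0.0045,0,0,0],[0.087,0.0055,0,0,0],[0.087,0.0055,0,0,0],[0.087,0.0055,0,0,0],[0.087,0.0035,0,0,0],[0.087,0,0,0,0],[0.087,-0.005,0,0,0],[0.087,-0.015,0,0,0],[0.087,-0.025,0,0,0],[0.087,-0.035,0,0,0],[0.087,-0.045,0,0,0],[0.087,-0.055,0,0,0],[0.087,-0.055,0,0,0]]'
python3 -m handwheel '[[0.087,0,0,-0.02,0],[0.087,0,0,-0.05,0],[0.087,0,0,-0.08,0],[0.087,0,0,-0.11,0],[0.087,0,0,-0.14,0],[0.087,0,0,-0.17,0],[0.087,0,0,-0.19,0],[0.087,0,0,-0.19,0],[0.087,0,0,-0.19,0]]'
python3 - <<'E'
from h import *
import pickle
o=get_obs();print(o['tool_pos'],o['force'],o['time_s'])
pickle.dump(camera_params('wrist'),open('p6.pkl','wb'))
im=read_camera('wrist');cv2.imwrite('pics/w6.png',im);cv2.imwrite('pics/w6c.png',cv2.resize(im[0:200,160:470],None,fx=2.5,fy=2.5,interpolation=cv2.INTER_CUBIC))
im=read_camera('scene');cv2.imwrite('pics/c6c.png',cv2.resize(im[160:320,260:500],None,fx=3.3,fy=3.3,interpolation=cv2.INTER_CUBIC))
E
```

```text
time_s: 9.55
tool_pos: [0.5226, 0.0248, 0.033]
tool_rot: [180.0, 0.1, -5.0]
force: [0.7, -0.9, -0.3]
grip_width: 0.0872
time_s: 10.45
tool_pos: [0.5244, 0.0246, 0.2229]
tool_rot: [180.0, -0.0, -5.0]
force: [0.1, -0.1, -0.2]
grip_width: 0.0868
[0.52437065 0.02458287 0.22289526] [ 0.1015521  -0.12966823 -0.21483478] 10.45
```

View pics/w6.png

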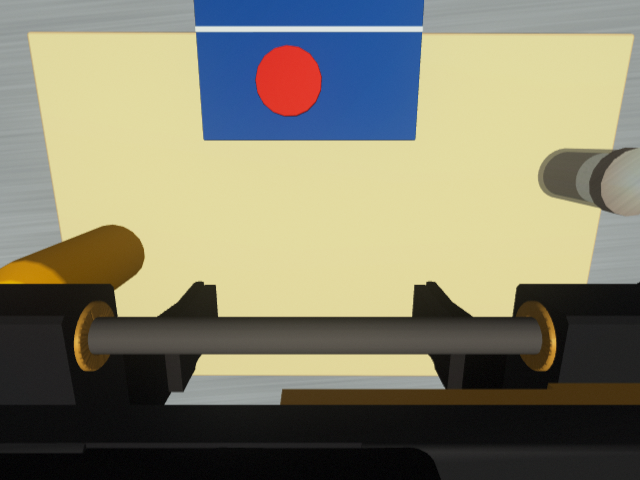

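View pics/c6c.png

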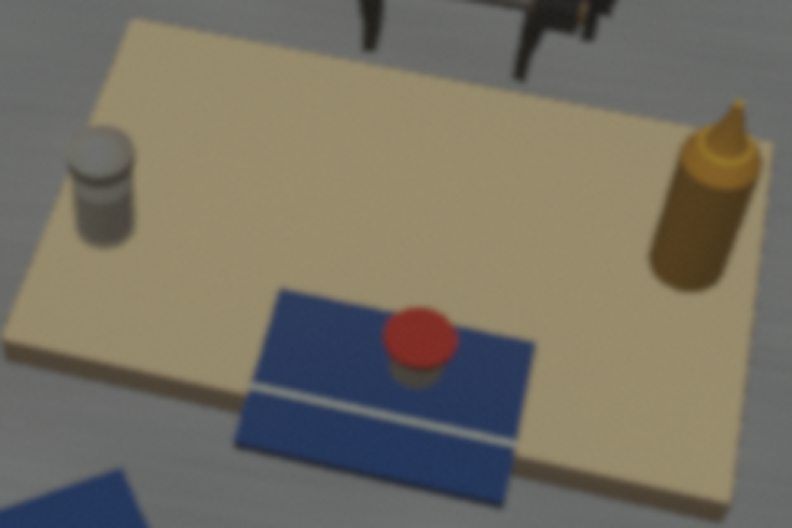

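View pics/w6c.png

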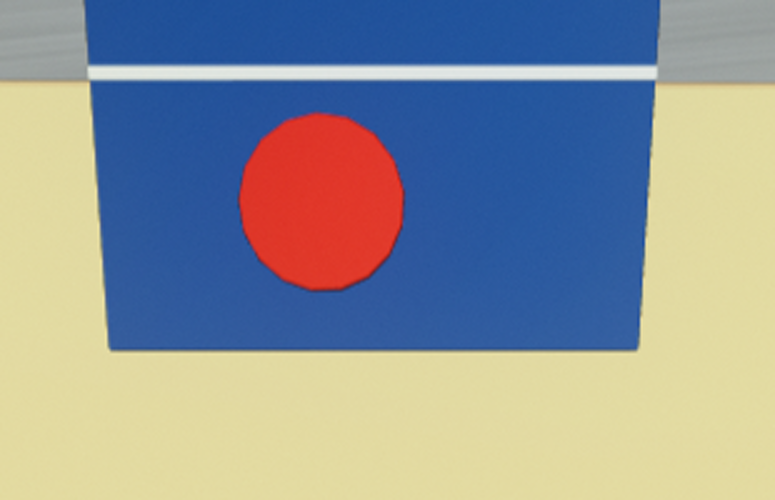

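The line is at row 29, and the edge beside the board is at row 32 on the left and 33 on the right. The tub stands, the bottle and shaker are unmoved. Converting to distance, with the scene camera as a cross-check.

```bash
python3 - <<'E'
from h import *
import pickle;p=pickle.load(open('p6.pkl','rb'))
n=np.array([.9962,-.0872,0])
im=cv2.imread('pics/w6.png')
for u in (60,150,185,440,520,600):print(u,im[26:40,u,0].tolist())
for u in (220,400):print(u,im[22:36,u,2].tolist())
e=px2w('w',[(60,32.3),(600,34)],.03,p);l=px2w('w',[(196,29),(422,29)],.04,p);b=px2w('w',[(204,139.5),(415,139.5)],.04,p)
print(e@n,l@n,b@n)
f=lambda c:[(260+x/3.3,160+y/3.3) for x,y in c]
e=px2w('scene',f([(8,341),(240,396),(516,457),(729,503)]),.03);l=px2w('scene',f([(252,385),(515,443)]),.04)
print('scene',e@n,l@n)
E
```

```text
60 [157, 157, 156, 156, 156, 145, 132, 146, 154, 159, 159, 160, 159, 160]
150 [160, 158, 159, 161, 160, 146, 129, 144, 153, 160, 160, 161, 159, 160]
185 [158, 159, 156, 156, 158, 144, 125, 143, 154, 161, 159, 161, 161, 161]
440 [159, 158, 160, 161, 161, 160, 148, 126, 145, 155, 161, 162, 162, 162]
520 [161, 159, 157, 157, 157, 157, 145, 127, 144, 153, 161, 162, 161, 160]
600 [151, 153, 155, 156, 159, 162, 151, 136, 140, 149, 158, 161, 160, 160]
220 [35, 34, 34, 65, 160, 222, 223, 224, 223, 193, 85, 35, 37, 36]
400 [39, 40, 39, 69, 162, 223, 222, 222, 223, 191, 78, 41, 41, 39]
[0.67669012 0.67476007] [0.67643428 0.6761605 ] [0.59210247 0.59182246]
scene [0.67637741 0.67866384 0.67789714 0.67652598] [0.67444588 0.67386014]
```

Wrist view puts the line about 0.3 mm past the edge and the scene view about 3 mm short. Both are within 7 mm, and the skew is well under 1°. The arm is clear, so I'm handing in.

```bash
python3 -c "
from cell import *
print(sign_off())"
```

```text
the job is handed in; nothing more can be done
None
```

I pushed the blue serving board square over the slab's far edge with both open fingertips on its back side, about 117 mm in all. I then backed straight off, raised the arm clear and handed the job in at about 10.5 s.

- **Line position:** the last two measurements disagree slightly. The wrist camera puts the white line about 0.3 mm past the edge, and the coarser scene camera about 3 mm short of it. Both are inside the 7 mm limit.
- **Squareness:** the board is parallel to the edge to well under 1°, against a limit of about 5°.
- **Force:** the wrist force read about 2.5 N or less at each check during the push.
- **Tub and bystanders:** in the last pictures the tub is upright on the board, and the bottle and shaker stand where they were. I did not identify the pan with certainty or measure its position, but the arm stayed over the slab throughout.

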